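# Fit the finned cover on the power module

## Task

Turn the parts turntable by one of its posts until the large oblong finned cover is at the open front, out from under the wire guard, and let it stand there. Then pick that cover and fit it squarely over the power module in the open unit, pushed fully home and level, feeling for the module, since it may be clamped anywhere along its rails. Leave the other two covers on the turntable and do not disturb the other things on the bench.

Things in the scene. Friction and masses are not known exactly. Their poses are not given: they have to be found in the camera images.
- cover_center (a point): Centre, half-way up (18 mm above its lower rim), of the large oblong finned aluminium cover, the wanted one: 100 (x) x 70 (y) mm, 36 mm high, 0.18 to 0.35 kg. A 4 mm plate with a skirt all round below it, 10 mm deep, 3 mm thick (inside 94 x 64 mm, open downwards), and fins on top. Alike after half a turn. It starts about 120 degrees round from the front place, to one side or the other.
- cover_fins (a point): Centre of that cover's block of upright fins, 7 mm above the cover's centre: 64 mm long (x), 40 mm wide (y), 22 mm tall, standing in the middle of the plate; grip it across its 40 mm. The plate's top is 11 mm below this point.
- narrow_cover_center (a point): A spare: longer, narrow finned cover 110 x 46 mm, 36 mm high; its centre, half-way up. Stays on the turntable.
- square_cover_center (a point): A spare: square finned cover 70 x 70 mm, 36 mm high; its centre, half-way up. It starts near the front of the turntable and stays on it.
- hub (a point): On the axis of the grey turntable, at its top face (30 mm above the bench), fixed. A disc of 290 mm diameter that turns either way (up to 3.1 rad from its start) with light friction (0.12 N m) and stays where it is left. Three black pads, 78 mm from the axis and 120 degrees apart, carry the three covers, which lie loose on them.
- guard_top (a point): Middle of the front rod of the wire guard over the turntable's rear half, fixed, 106 mm above the bench and 20 mm behind the turntable's axis. Its x axis points level to the rear. The guard of 6 mm rods reaches from here 145 mm to the rear and 165 mm to either side, with a leg at each corner.
- pick (a point): The front place, fixed: 78 mm from the turntable's axis on the side towards the robot, 48 mm above the bench, where the cover's centre must stand to be picked. Its x axis points level from here to the turntable's axis.
- post_a (a point): Turning post on the turntable: upright steel pin of 18 mm diameter, 66 mm tall, 125 mm from the axis, its top 96 mm above the bench; this point is on its axis 13 mm below its top. Posts stand midway between neighbouring pads. At the start a stands about 60 degrees round from the front place.
- post_b (a point): Turning post like post_a, at the start at the rear, under the guard.
- post_c (a point): Turning post like post_a, at the start about 60 degrees round from the front place, on the other side than post_a.
- chassis: The open unit, fixed: shallow steel tray 210 (x) x 140 (y) mm, walls 14 mm high, a green board on its floor (top 6 mm above the bench). Origin at the centre of its underside, on the bench; x along its long side. Nothing on the board but the power module is higher than 11 mm.
- tray_mid (a point): Point of the unit above its centre, 28 mm above the bench, level with the module's top; axes as the unit's. The power module is a fixed dark block (copper patch on top) 90 (x) x 60 (y) x 22 mm, square to the tray and on its centre line, but clamped up to 20 mm either way along x from here. Where is not reported: feel its end faces with the held cover or the fingers, or see it.
- home_height (a point): Point above the unit's centre, 36 mm above the bench: the height of the cover's centre when it is home, its plate lying on the module and its skirt round it with 2 mm play on every side. A cover caught on the module's edge stands up to 10 mm higher.
- cup: White paper cup 90 mm high, bystander; origin at the centre of its foot.
- battery: Black flat battery pack 60 x 200 x 18 mm, bystander; origin under its centre.
- screwdriver: Screwdriver 190 mm long lying on the bench, bystander.
- tape: Roll of yellow tape, 90 mm diameter, 22 mm high, bystander.
- brush: Brush lying on the bench, bystander.
- jar: Small jar, 60 mm diameter, 70 mm high, bystander.

How it is judged:
By the outcome, as a careful person would: the job done as asked, in the order asked, and still so for the second after the job is handed in, with the robot touching nothing.
It also fails if it takes over 58 s, if anything falls off the work surface, if the arm or the gripper's body presses on something with over 40 N, if the wrist force passes 120 N, or if a joint passes its speed limit or range.

## Robot

A 7-joint arm with a two-finger parallel gripper is mounted at the origin on the work surface. World frame = base frame: x ahead of the robot, y to its left, z up, the work surface at z = 0. Lengths are in m, angles in rad, forces in N, time in s.
With the tool pointing down it reaches from about 0.35 to 0.9 m from the base axis. Payload 7.2 kg.
Tool frame: the origin (TCP) lies on the centre line of the jaws, within the pads' length; the fingertips stand 8 mm ahead of it and the grasp point (between the pads) lies 11 mm behind it (bot.tip_extent is the distance from the TCP to the fingertips, in m); z points along the fingers, y is the line along which they close (so a half turn about z gives the same grasp; the last joint's range is limited). The gripper opens to 88 mm and grips with 3 to 60 N. Pads are 20 mm wide; open, the fingers measure 115 mm over their backs; the gripper's body (75 mm by 178 mm) begins 61 mm behind the grasp point.
Start: joints at [1.186, 0.411, -0.013, 1.596, 0.006, 1.134, -0.082], TCP at [0.195, -0.594, 0.231] pointing down, gripper open.
Joint ranges: [-2.95, 2.95], [-0.29, 1.99], [-1.47, 1.44], [0.14, 2.54], [-1.03, 4.17], [0.13, 1.85], [-2.86, 2.86]. Speed limits (rad/s): [2.39, 2.39, 3.01, 3.01, 3.14, 3.14, 3.14].

## Interface

Orientations are given as a 3x3 rotation matrix whose columns are the frame's x, y, z axes.
In Python, from plant import monitor, get_image, camera_model, bot gives the robot as it stands.
- The arm moves only by the shell command python3 -m creep 'ROWS'. ROWS is JSON, a list of rows, each a list of 3 entries, a list of its own where there are three numbers: the shift along the tool's x, y, z in mm, then the turn, a rotation vector about the tool's x, y, z in degrees, then the closure, from 0 (fully open) to 1 (shut). In form: [[[x, y, z], [rx, ry, rz], gripper], ...]. A call has 1 to 10 rows; each row is the pose to reach, as a shift and turn from the pose commanded when the call began, along the tool's axes at that moment; what a row does not reach only later rows make up. A row lasts 1/10 s, in which the tool goes at most 50 mm and 8.59 degrees, less where a joint would pass 70% of its speed; a pose out of reach is approached as far as the arm can. A call with a gripper value outside its range is refused whole. The fingers move at their own pace and stop on an object; the grip force is fixed at half the most. Time passes only in rows, so rows that repeat a pose let the fingers close. It gives the time, the measured TCP pose, the force, the opening and the grip force at its end, in the units of the state.
- monitor.get_state(): the state, without advancing time (a new reading comes with each control period).
- get_image(name): name is "side" or "top"; returns the picture (420x560x3 uint8, blue, green, red); there is no depth.
- camera_model(name): a dict with "fovy" (degrees; the focal length in pixels is half the picture's height over the tangent of half this angle, whatever the lens; pixels are square), "cx", "cy" (the principal point, pixels), "rvec" (rotation vector, rad) and "tvec" (3), from world to camera coordinates, as OpenCV has them. Camera axes: x right, y down, z forward; pixel columns grow to the right and rows downward; lengths in m; the calibration is good to about 2 mm. A picture is of the moment at which its call begins. camera_model takes no time and is no camera call.
- bot.sign_off(): hands the job in; it is judged then, once.
The state is a dict: "time_s": time; "joints": joint angles; "qvel": joint speeds; "tau": joint torques, N m; "tool_pos": TCP position; "eef_rot": TCP orientation; "wrist_force": force on the tool from outside, world axes, zero at the start; "moment": the same for the moment, N m; "finger_gap": finger opening in m; "finger_force": force on a finger pad.
Only numpy, scipy, OpenCV 4.12 (cv2) and the standard library are available. Lean on these libraries where they do the work, as an engineer would, in place of code of your own. Each camera call takes 0.05 s, during which the arm holds its last target. There are 200 camera calls.

## Working session

There is one attempt and no reset: what is moved stays moved. The work goes in short steps, Python scripts to look and compute and a shell command to move; the robot and the scene stay as the last step left them, time stands still between calls to the robot, and variables do not carry over. Pictures are saved under pics/ and viewed, at most 10 in all, crops included, and the job is handed in when it is done.

```bash
mkdir -p pics; ls; python3 - <<'E'
from plant import monitor,get_image,camera_model,bot
import cv2
for n in("top","side"):
    cv2.imwrite(f"pics/{n}0.png",get_image(n)); print(n,camera_model(n))
s=monitor.get_state();print(s['time_s'],s['tool_pos'],s['eef_rot'],s['finger_gap'],bot.tip_extent)
E
```

```text
pics
top {'fovy': 44.04972055967203, 'cx': 284.59508415278344, 'cy': 199.95462018047743, 'rvec': array([ 2.11165834, -2.16838292,  0.16759771]), 'tvec': array([-0.00611937,  0.54244933,  1.51931012])}
side {'fovy': 54.31411688022315, 'cx': 282.21913703806575, 'cy': 200.535855227549, 'rvec': array([ 0.74541955, -2.6066757 ,  1.12988051]), 'tvec': array([0.46500177, 0.27976739, 1.2049827 ])}
0.1 [ 0.1945428  -0.59347641  0.22990098] [[ 9.50225886e-01  3.11561341e-01 -5.44464792e-04]
 [ 3.11561799e-01 -9.50224964e-01  1.32776402e-03]
 [-1.03684100e-04 -1.43131017e-03 -9.99998970e-01]] 0.08767448421313162 0.008
```

View pics/top0.png

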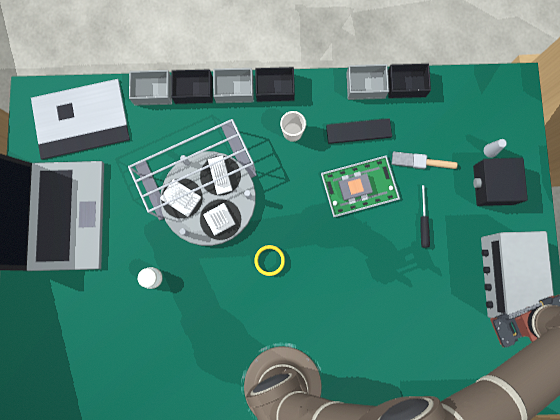

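View pics/side0.png

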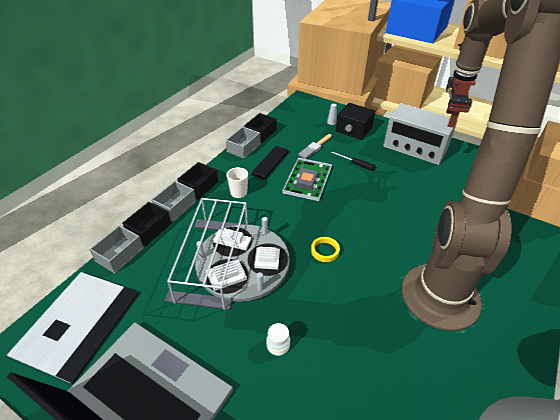

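The top view shows the turntable near (210,198) with the guard to its rear-left. The square cover is in front at (220,218), and the other covers are at (181,197) and (219,174). The unit is at (360,186), and the tape is at (269,260). I'll enlarge this to tell the covers apart and locate the posts.

```bash
cat > h.py <<'E'
import numpy as np,cv2
from plant import monitor,get_image,camera_model,bot
def cam(n):
    c=camera_model(n);f=210/np.tan(np.radians(c['fovy'])/2)
    K=np.array([[f,0,c['cx']],[0,f,c['cy']],[0,0,1]]);R=cv2.Rodrigues(c['rvec'])[0]
    return K,R,np.asarray(c['tvec']).ravel()
def ray(n,u,v,z):
    K,R,t=cam(n);o=-R.T@t;d=R.T@np.linalg.solve(K,[u,v,1.]);return (o+d*(z-o[2])/d[2])
def proj(n,p):
    K,R,t=cam(n);q=K@(R@np.asarray(p,float)+t);return q[:2]/q[2]
def tri(a,b):
    # (name,u,v) x2 -> point, gap
    L=[]
    for n,u,v in(a,b):
        K,R,t=cam(n);d=R.T@np.linalg.solve(K,[u,v,1.]);L.append((-R.T@t,d/np.linalg.norm(d)))
    A=np.stack([L[0][1],-L[1][1]],1);s=np.linalg.lstsq(A,L[1][0]-L[0][0],rcond=None)[0]
    p,q=L[0][0]+s[0]*L[0][1],L[1][0]+s[1]*L[1][1];return (p+q)/2,np.linalg.norm(p-q)
def rel(dw):
    "world shift -> tool mm"
    return np.round(np.asarray(monitor.get_state()['eef_rot']).T@np.asarray(dw)*1000,1)
E
python3 - <<'E'
import cv2,numpy as np
t=cv2.imread("pics/top0.png");s=cv2.imread("pics/side0.png")
a=cv2.resize(t[110:260,110:300],(760,600),interpolation=cv2.INTER_CUBIC)
cv2.imwrite("pics/c1.png",a)
b=cv2.resize(s[190:310,160:300],(700,600),interpolation=cv2.INTER_CUBIC)
cv2.imwrite("pics/c2.png",b)
E
```

```text
(no output)
```

View pics/c1.png

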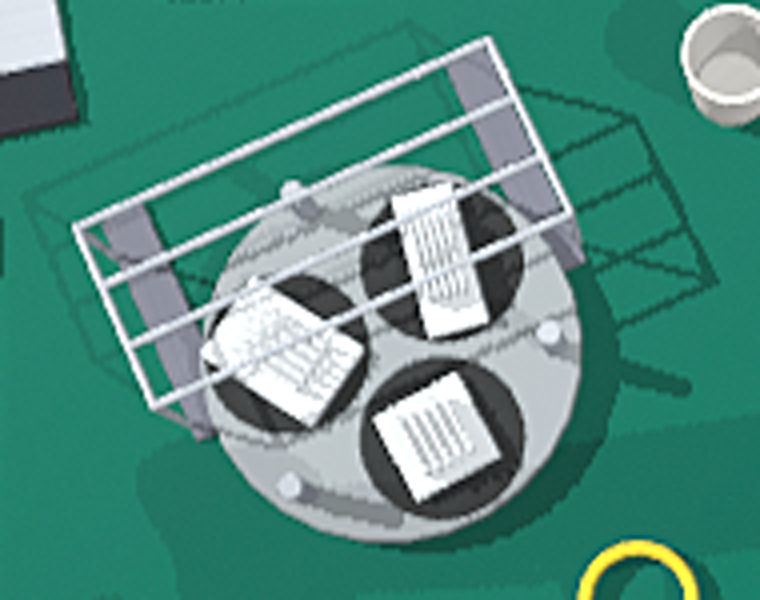

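View pics/c2.png

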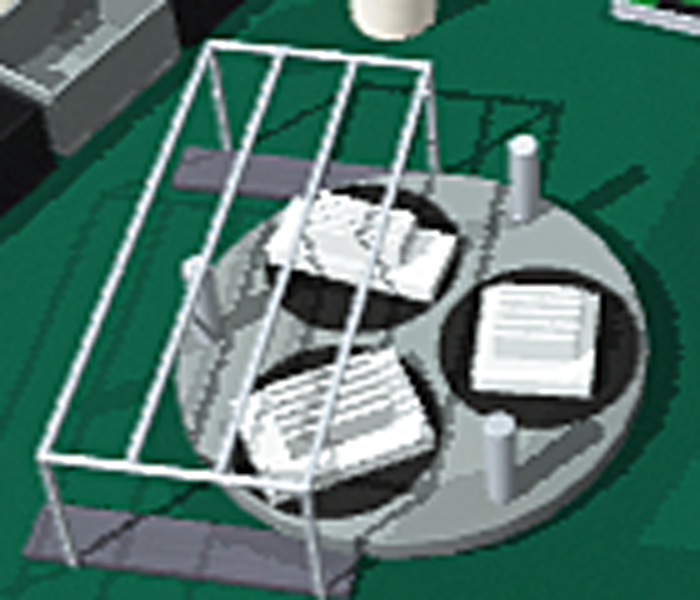

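Crop c1 shows the wanted wide cover on the left pad, at crop (288,352). The narrow cover is on the right pad at (442,264), and the square one is in front at (442,438). Post tops are at (291,484), (550,330) and (291,188). The guard's front rod runs from (155,408) to (572,215). If I grip the front-left post and turn about +120° (CCW) along the open front, the wide cover comes to the front.

```bash
cat > m.py <<'E'
from h import *
c=lambda u,v:(110+u/4,110+v/4)
P=[ray("top",*c(*q),.032)[:2] for q in((442,438),(288,352),(442,264))]
po=[ray("top",*c(*q),.096)[:2] for q in((291,484),(550,330),(291,188))]
hub=np.mean(po,0);print("hub pads",np.mean(P,0),"posts",hub,"r",[np.round(np.linalg.norm(p-hub),3) for p in po])
g1,g2=[ray("top",*c(*q),.106)[:2] for q in((155,408),(572,215))]
gm=(g1+g2)/2;d=g2-g1;L=np.linalg.norm(d);n=np.array([-d[1],d[0]])/L;n*=np.sign(n[0])
print("rod",g1,g2,L,"n rear",n,"hub dist to rod",(gm-hub)@n,(gm-hub)@d/L)
ang=lambda v:np.degrees(np.arctan2(v[1],v[0]))
f=ang(-n);print("front ang",f,"base dir",ang(-hub))
print("pads",[round((ang(p-hub)-f+180)%360-180,1) for p in P],"posts",[round((ang(p-hub)-f+180)%360-180,1) for p in po],po)
# side check of posts
for q,z in(((500,425),.096),((524,147),.096)): print(ray("side",160+q[0]/5,190+q[1]/5,z))
print(tri(("top",*c(291,484)),("side",160+100,190+85)),tri(("top",*c(550,330)),("side",160+104.8,190+29.4)))
E
python3 m.py
python3 - <<'E'
import cv2
t=cv2.imread("pics/top0.png");s=cv2.imread("pics/side0.png")
import numpy as np
a=cv2.resize(t[150:222,315:405],None,fx=5,fy=5,interpolation=cv2.INTER_CUBIC)
b=cv2.resize(s[150:206,275:340],None,fx=5,fy=5,interpolation=cv2.INTER_CUBIC)
im=np.zeros((360,800,3),np.uint8);im[:,:450]=a;im[:280,450:775]=b
cv2.imwrite("pics/c3.png",im)
E
```

```text
hub pads [0.55675565 0.21244417] posts [0.55972014 0.21264188] r [np.float64(0.125), np.float64(0.126), np.float64(0.127)]
rod [0.5074508 0.3710461] [0.64141184 0.06895713] 0.3304592409748135 n rear [0.91414898 0.4053784 ] hub dist to rod 0.01643168814390117 -0.000764300155371316
front ang -156.08515816951518 base dir -159.19784017718706
pads [np.float64(4.8), np.float64(-112.7), np.float64(124.0)] posts [np.float64(-53.8), np.float64(65.5), np.float64(-174.0)] [array([0.45105971, 0.27501315]), array([0.55850137, 0.08699175]), array([0.66959933, 0.27592074])]
[0.4486746 0.2779757 0.096    ]
[0.55504331 0.09231424 0.096     ]
(array([0.45099584, 0.27561751, 0.09181485]), np.float64(0.001056936442527004)) (array([0.55913625, 0.08723391, 0.08947698]), np.float64(0.0010699772004387344))
```

View pics/c3.png

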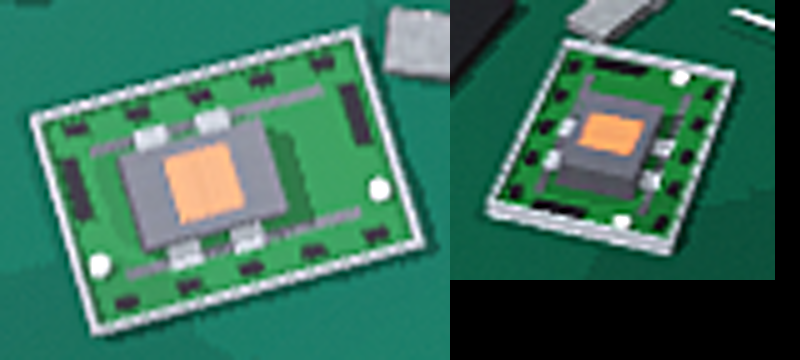

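Crop c3 shows the unit in the top view with corners at (32,117), (358,30), (425,245) and (95,333). The module's top face has corners at (120,158), (265,122), (287,213) and (147,250), so it is left of centre. I'll work out the unit's pose and start moving round the front.

```bash
cat > ch.py <<'E'
from h import *
c=lambda u,v:(315+u/5,150+v/5); s=lambda u,v:(275+(u-450)/5,150+v/5)
C=[ray("top",*c(*q),.014)[:2] for q in((32,117),(358,30),(425,245),(95,333))]
M=[ray("top",*c(*q),.028)[:2] for q in((120,158),(265,122),(287,213),(147,250))]
K=[ray("top",*c(*q),.028)[:2] for q in((165,155),(233,142),(243,210),(180,222))]
S=[ray("side",*s(*q),.014)[:2] for q in((487,208),(567,42),(735,73),(672,245))]
MS=[ray("side",*s(*q),.028)[:2] for q in((562,160),(582,95),(658,108),(637,175))]
for n,X in(("chassis",C),("mod",M),("patch",K),("chS",S),("modS",MS)):
    X=np.array(X);e=[np.round(np.linalg.norm(X[i]-X[i-1]),3) for i in range(4)];print(n,X.mean(0),e)
C=np.array(C);d=(C[1]-C[0])+(C[2]-C[3]);d/=np.linalg.norm(d);w=(C[0]-C[3])+(C[1]-C[2])
print("x axis ang",np.degrees(np.arctan2(d[1],d[0])),"from short",np.degrees(np.arctan2(w[1],w[0]))-90,"off along x mod,patch",(np.mean(M,0)-C.mean(0))@d,(np.mean(K,0)-C.mean(0))@d,"perp",(np.mean(M,0)-C.mean(0))@[-d[1],d[0]])
S=np.array(S);d2=(S[0]-S[1])+(S[3]-S[2]);print("side",np.degrees(np.arctan2(d2[1],d2[0])),(np.mean(MS,0)-S.mean(0))@d)
E
python3 ch.py
python3 -m creep '[[[428,-327,0],[0,0,15],0.6],[[428,-327,0],[0,0,15],0.6],[[428,-327,0],[0,0,15],0.6],[[428,-327,0],[0,0,15],0.6],[[428,-327,0],[0,0,15],0.6],[[428,-327,0],[0,0,15],0.6],[[428,-327,0],[0,0,15],0.6],[[428,-327,0],[0,0,15],0.6],[[428,-327,0],[0,0,15],0.6],[[428,-327,0],[0,0,15],0.6]]'
python3 -c "
from h import *
s=monitor.get_state();print(s['joints'],s['eef_rot'],rel(np.array([.451,.275,.16])-s['tool_pos']))"
```

```text
chassis [ 0.58351486 -0.25521591] [np.float64(0.139), np.float64(0.21), np.float64(0.14), np.float64(0.21)]
mod [ 0.57815214 -0.2389799 ] [np.float64(0.059), np.float64(0.092), np.float64(0.058), np.float64(0.089)]
patch [ 0.58026453 -0.23936001] [np.float64(0.042), np.float64(0.042), np.float64(0.042), np.float64(0.039)]
chS [ 0.58162784 -0.24775741] [np.float64(0.139), np.float64(0.211), np.float64(0.138), np.float64(0.211)]
modS [ 0.58061142 -0.23432202] [np.float64(0.057), np.float64(0.079), np.float64(0.06), np.float64(0.081)]
x axis ang -76.44021171252183 from short -76.19399274026235 off along x mod,patch -0.017040780401607607 -0.01617600086444921 perp -0.0014065457383793773
side 103.9119464205896 -0.013299204897957162
time_s: 1.1
tool_pos: [0.4782, -0.1799, 0.2306]
eef_rot: [[0.999, 0.055, -0.0], [0.055, -0.999, -0.0], [-0.0, 0.0, -1.0]]
wrist_force: [-0.6, -1.1, -0.0]
finger_gap: 0.0353
finger_force: 0.0
[ 0.46974549  0.23117218 -0.24169168  1.85638994  0.06305346  1.06146582
 -1.31259223] [[ 9.98502141e-01  5.47124864e-02 -1.33881117e-04]
 [ 5.47124664e-02 -9.98502140e-01 -1.48408578e-04]
 [-1.41800384e-04  1.40861317e-04 -9.99999980e-01]] [  -2.3 -455.7   70.5]
```

```bash

python3 -m creep '[[[-1,-457,0],[0,0,10],0.6],[[-1,-457,0],[0,0,10],0.6],[[-1,-457,0],[0,0,10],0.6],[[-1,-457,0],[0,0,10],0.6],[[-1,-457,0],[0,0,10],0.6],[[-1,-457,0],[0,0,10],0.6],[[-1,-457,30],[0,0,10],0.6],[[-1,-457,60],[0,0,10],0.6],[[-1,-457,90],[0,0,10],0.6],[[-1,-457,110],[0,0,10],0.6]]'
python3 - <<'E'
from h import *
t=get_image("top");d=get_image("side")
s=monitor.get_state();p=np.array(s['tool_pos']);print(s['joints'],p)
tip=p-[0,0,.008]
print(proj("top",tip),proj("side",tip))
u,v=proj("top",tip).astype(int);a=cv2.resize(t[v-38:v+37,u-50:u+50],None,fx=4,fy=4,interpolation=cv2.INTER_CUBIC)
u2,v2=proj("side",tip).astype(int);b=cv2.resize(d[v2-38:v2+37,u2-50:u2+50],None,fx=4,fy=4,interpolation=cv2.INTER_CUBIC)
print(u,v,u2,v2);cv2.imwrite("pics/c4.png",np.hstack([a,b]))
E
```

```text
time_s: 2.1
tool_pos: [0.4518, 0.2752, 0.1252]
eef_rot: [[0.993, -0.117, 0.003], [-0.117, -0.993, 0.003], [0.002, -0.003, -1.0]]
wrist_force: [0.6, -1.1, -0.3]
finger_gap: 0.035
finger_force: 0.0
[-0.25995467  0.42037618 -0.47933415  1.92395677  0.24499584  0.86314569
 -2.55020884] [0.44746866 0.27392649 0.11988706]
[182.03429485 231.70921075] [261.04754311 270.68477424]
182 231 261 270
```

View pics/c4.png

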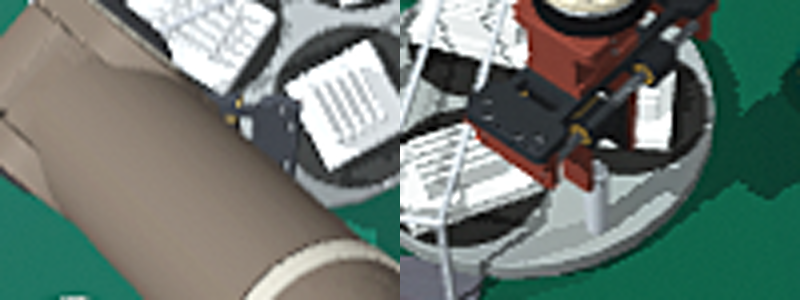

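The side view shows the post top at about (260,275), with the fingers a little to its left. The arm may still be settling, so I'll hold briefly, then compare again using colour masks.

```bash

python3 -m creep '[[[0,0,0],[0,0,0],0.6],[[0,0,0],[0,0,0],0.6],[[0,0,0],[0,0,0],0.6]]'
python3 - <<'E'
from h import *
d=get_image("side")
s=monitor.get_state();p=np.array(s['tool_pos']);R=np.array(s['eef_rot']);print(s['joints'],p,s['qvel'])
for sg in(-1,1): print("tip",proj("side",p+R@[0,sg*.0175,.008]),proj("side",p+R@[0,sg*.0175,-.02]))
for q in((.452,.276),(.4515,.2755),(.449,.278)): print("post",q,proj("side",[*q,.096]),proj("side",[*q,.03]))
b=cv2.resize(d[225:305,215:305],None,fx=7,fy=7,interpolation=cv2.INTER_CUBIC)
cv2.imwrite("pics/c5.png",b)
E
```

```text
time_s: 2.5
tool_pos: [0.453, 0.2707, 0.1267]
eef_rot: [[0.993, -0.121, 0.003], [-0.121, -0.993, 0.001], [0.002, -0.001, -1.0]]
wrist_force: [-0.4, -0.5, -0.2]
finger_gap: 0.035
finger_force: 0.0
[-0.25238966  0.40908529 -0.47738884  1.92015877  0.24380119  0.86632364
 -2.54727201] [0.45290914 0.27082639 0.12670861] [-0.00253177  0.00191053 -0.00405474  0.0037968   0.00202265 -0.002329
 -0.00424444]
tip [255.75141102 271.55215343] [255.44925187 265.18941911]
tip [264.09949474 263.59205045] [263.94686555 257.20681219]
post (0.452, 0.276) [259.40051876 273.98411434] [259.97666315 287.80498759]
post (0.4515, 0.2755) [259.65094976 273.93780383] [260.21742808 287.75898576]
post (0.449, 0.278) [259.8973681  274.95488042] [260.45557415 288.76621821]
```

View pics/c5.png

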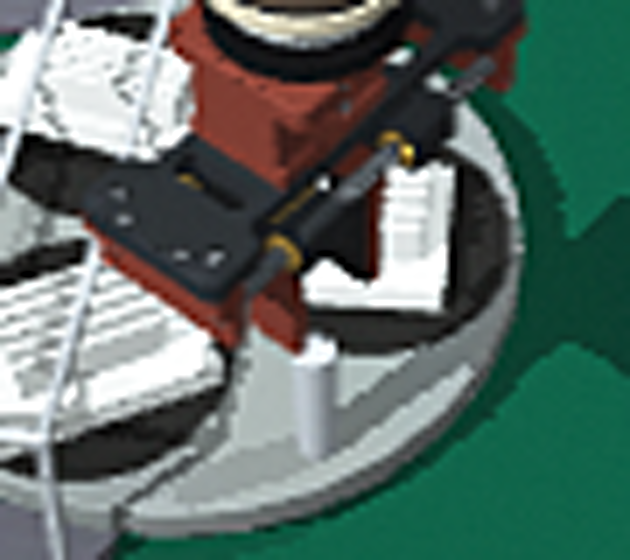

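The view shows the fingers beside the post: the finger tip is at crop (285,340) and the post top at (315,350). Both match the projections to within 1 px. Now I'll lower onto the post and cage it.

```bash

python3 -m creep '[[[-2,-5,0],[0,0,0],0.6],[[-2,-5,15],[0,0,0],0.6],[[-2,-5,30],[0,0,0],0.6],[[-2,-5,46],[0,0,0],0.6],[[-2,-5,46],[0,0,0],0.75],[[-2,-5,46],[0,0,0],0.75],[[-2,-5,46],[0,0,0],0.78],[[-2,-5,46],[0,0,0],0.78]]'
python3 - <<'E'
from h import *
s=monitor.get_state();p=np.array(s['tool_pos']);R=np.array(s['eef_rot']);print(s['joints'][6],p)
hub=np.array([.558,.2123]);print(np.linalg.norm(p[:2]-hub),np.degrees(np.arctan2(*(p[:2]-hub)[::-1])))
r0=p[:2]-hub
for a in(10,20,30,40,50,60,70,80,90,100,110,115):
    c,n=np.cos(np.radians(a)),np.sin(np.radians(a));q=hub+.125*np.array([[c,-n],[n,c]])@(r0/np.linalg.norm(r0))
    print(a,np.round(q,4),np.round(R.T@[*(q-p[:2])*1000,0],1)[:2])
E
```

```text
time_s: 3.35
tool_pos: [0.4508, 0.2771, 0.0801]
eef_rot: [[0.993, -0.119, 0.001], [-0.119, -0.993, 0.001], [0.001, -0.001, -1.0]]
wrist_force: [0.1, 0.2, 0.0]
finger_gap: 0.0192
finger_force: 0.1
-2.5983283631963476 [0.45083125 0.27708356 0.08008505]
0.1252279971437043 148.84702047744318
10 [0.4414 0.2574] [-7.  20.7]
20 [0.4354 0.2365] [-10.5  42.2]
30 [0.433  0.2148] [-10.2  63.9]
40 [0.4345 0.1931] [-6.2 85.4]
50 [0.4397 0.1719] [  1.5 105.7]
60 [0.4485 0.152 ] [ 12.6 124.5]
70 [0.4606 0.1339] [ 26.8 141. ]
80 [0.4757 0.1182] [ 43.7 154.8]
90 [0.4933 0.1053] [ 62.7 165.5]
100 [0.5129 0.0957] [ 83.3 172.7]
110 [0.5338 0.0897] [104.8 176.2]
115 [0.5446 0.088 ] [115.7 176.5]
```

```bash

python3 -m creep '[[[-2,4,0],[0,0,-1.5],0.78],[[-4,12,0],[0,0,-4.5],0.78],[[-7,21,0],[0,0,-8],0.78],[[-9,31,0],[0,0,-12],0.78],[[-10.5,42,0],[0,0,-16],0.78],[[-10.7,53,0],[0,0,-20],0.78],[[-10.2,64,0],[0,0,-24],0.78],[[-8.6,75,0],[0,0,-28],0.78],[[-6.2,85,0],[0,0,-32],0.78],[[-3.2,94.5,0],[0,0,-36],0.78]]'
cat > arc.py <<'E'
from h import *
s=monitor.get_state();p=np.array(s['tool_pos']);R=np.array(s['eef_rot']);print(s['joints'][6],p,s['wrist_force'])
hub=np.array([.558,.2123]);A=np.degrees(np.arctan2(*(p[:2]-hub)[::-1]))%360;print(np.linalg.norm(p[:2]-hub),A)
for a in np.arange(np.ceil(A/10)*10,271,5):
    q=hub+.125*np.array([np.cos(np.radians(a)),np.sin(np.radians(a))]); print(a,np.round(R.T@[*(q-p[:2])*1000,0],1)[:2])
E
python3 arc.py
```

```text
time_s: 4.35
tool_pos: [0.4355, 0.1831, 0.0795]
eef_rot: [[0.871, 0.491, 0.0], [0.491, -0.871, 0.0], [0.0, -0.0, -1.0]]
wrist_force: [-0.4, 1.0, -0.4]
finger_gap: 0.0192
finger_force: 0.6
-1.9010742026134897 [0.43554982 0.18312438 0.07953282] [-0.35897652  0.96257917 -0.35566525]
0.12587796869404122 193.40171386133818
200.0 [-2.3 14.3]
205.0 [-3.6 25.1]
210.0 [-4. 36.]
215.0 [-3.4 46.9]
220.0 [-1.9 57.7]
225.0 [ 0.6 68.3]
230.0 [ 4.  78.7]
235.0 [ 8.3 88.7]
240.0 [13.4 98.3]
245.0 [ 19.4 107.5]
250.0 [ 26.1 116. ]
255.0 [ 33.5 124. ]
260.0 [ 41.7 131.3]
265.0 [ 50.4 137.8]
270.0 [ 59.6 143.6]
```

```bash

python3 -m creep '[[[-1.5,10,0],[0,0,-4],0.78],[[-3,21,0],[0,0,-8],0.78],[[-4,32,0],[0,0,-12],0.78],[[-3.7,43,0],[0,0,-16],0.78],[[-2.5,54,0],[0,0,-20],0.78],[[-0.4,65,0],[0,0,-24],0.78],[[2.5,75,0],[0,0,-28],0.78],[[6.5,85,0],[0,0,-32],0.78],[[11,94.3,0],[0,0,-36],0.78],[[16,102.5,0],[0,0,-40],0.78]]'
python3 arc.py
```

```text
time_s: 5.35
tool_pos: [0.4994, 0.1008, 0.0793]
eef_rot: [[0.352, 0.936, -0.001], [0.936, -0.352, -0.001], [-0.001, -0.0, -1.0]]
wrist_force: [-1.9, -0.1, 0.6]
finger_gap: 0.0196
finger_force: 0.7
-1.0971211639162834 [0.49940807 0.10082057 0.07926757] [-1.91963898 -0.11747316  0.5789606 ]
0.12593918674758203 242.2742515123254
250.0 [-0.  16.9]
255.0 [ 0.6 27.8]
260.0 [ 2.1 38.6]
265.0 [ 4.6 49.2]
270.0 [ 8.  59.6]
```

```bash

python3 -m creep '[[[-0.2,9,0],[0,0,-3],0.78],[[0,17,0],[0,0,-6],0.78],[[0.4,25,0],[0,0,-9],0.78],[[1.2,32,0],[0,0,-12],0.78],[[2.2,38.5,0],[0,0,-15],0.78],[[3.1,43,0],[0,0,-17],0.78],[[3.8,46,0],[0,0,-18],0.78],[[4.2,47.5,0],[0,0,-19],0.78],[[4.2,47.5,0],[0,0,-19],0.78],[[4.2,47.5,0],[0,0,-19],0.65]]'
python3 -m creep '[[[0,0,0],[0,0,0],0.6],[[0,0,-20],[0,0,0],0.6],[[0,0,-50],[0,0,0],0.6],[[0,-50,-100],[0,0,0],0.6],[[0,-100,-150],[0,0,0],0.3],[[0,-100,-150],[0,0,0],0],[[0,-100,-150],[0,0,0],0]]'
python3 - <<'E'
from h import *
for n in("top","side"): cv2.imwrite(f"pics/{n}1.png",get_image(n))
t=cv2.imread("pics/top1.png");s=cv2.imread("pics/side1.png")
a=cv2.resize(t[150:250,160:260],(400,400),interpolation=cv2.INTER_CUBIC)
b=cv2.resize(s[220:310,195:285],(400,400),interpolation=cv2.INTER_CUBIC)
cv2.imwrite("pics/c6.png",np.hstack([a,b]))
print(monitor.get_state()['tool_pos'])
E
```

```text
time_s: 6.35
tool_pos: [0.5457, 0.089, 0.0794]
eef_rot: [[0.032, 0.999, 0.001], [0.999, -0.032, 0.0], [0.0, 0.001, -1.0]]
wrist_force: [-0.1, 0.3, -0.4]
finger_gap: 0.0246
finger_force: 0.0
time_s: 7.05
tool_pos: [0.4444, 0.0933, 0.2325]
eef_rot: [[0.03, 1.0, 0.005], [1.0, -0.03, -0.003], [-0.003, 0.005, -1.0]]
wrist_force: [0.0, 0.2, 0.3]
finger_gap: 0.0556
finger_force: 0.0
[0.44617043 0.09142652 0.22983605]
```

View pics/c6.png

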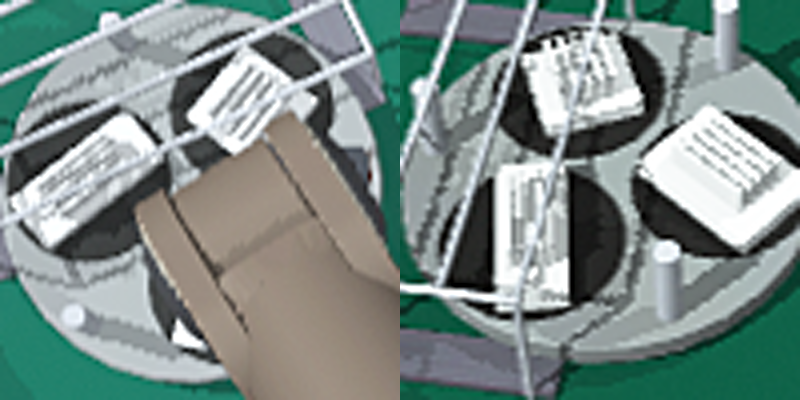

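The turntable has turned and the wide cover now stands at the front, at about (740,175) in the right panel. The arm hides it in the top view, so I'll move aside and measure it with a mask.

```bash

python3 -m creep '[[[-280,0,0],[0,0,0],0],[[-280,0,0],[0,0,0],0],[[-280,0,0],[0,0,0],0],[[-280,0,0],[0,0,0],0],[[-280,0,0],[0,0,0],0],[[-280,0,0],[0,0,0],0],[[-280,0,0],[0,0,0],0],[[-280,0,0],[0,0,0],0]]'
python3 - <<'E'
from h import *
t=get_image("top");cv2.imwrite("pics/top2.png",t);d=get_image("side");cv2.imwrite("pics/side2.png",d)
print(monitor.get_state()['tool_pos'])
g=cv2.cvtColor(t,cv2.COLOR_BGR2HSV)
pu,pv=proj("top",[.487,.181,.05]);print("pick px",pu,pv)
m=((g[...,2]>185)&(g[...,1]<60)).astype(np.uint8)
n,l,st,ce=cv2.connectedComponentsWithStats(m)
for i in range(1,n):
    if st[i,4]>60 and abs(ce[i][0]-207)<60 and abs(ce[i][1]-200)<60:
        c=cv2.findContours((l==i).astype(np.uint8),0,2)[0][0];print(ce[i],st[i],cv2.minAreaRect(c))
a=cv2.resize(t[150:250,160:260],(500,500),interpolation=cv2.INTER_CUBIC)
cv2.imwrite("pics/c7.png",a)
E
```

```text
time_s: 7.95
tool_pos: [0.4366, -0.1882, 0.2278]
eef_rot: [[0.034, 0.999, -0.001], [0.999, -0.034, 0.002], [0.002, -0.001, -1.0]]
wrist_force: [0.2, 0.5, -0.3]
finger_gap: 0.0879
finger_force: 0.0
[ 0.43697142 -0.18655434  0.22844353]
pick px 217.41064645633 219.6191314684885
[193.72646536 172.40097691] [ 128  119  125   93 2252] ((192.78424072265625, 171.32534790039062), (64.30497741699219, 116.36139678955078), 65.55604553222656)
[245.55555556 183.77777778] [236 175  17  19 126] ((245.60003662109375, 185.8000030517578), (10.733125686645508, 21.466251373291016), 26.56505012512207)
[242.68274583 208.30612245] [227 190  28  45 539] ((243.97268676757812, 211.82479858398438), (39.3452033996582, 27.88915252685547), 76.37300109863281)
[209.37423313 199.86503067] [194 193  36  21 163] ((209.20492553710938, 199.2541046142578), (12.997981071472168, 38.879425048828125), 66.37062072753906)
[217.46488764 220.74719101] [203 203  30  37 712] ((217.35012817382812, 220.66195678710938), (23.669681549072266, 34.3818473815918), 10.784297943115234)
[167.66666667 213.56790123] [161 207  16  13  81] ((167.78648376464844, 214.48110961914062), (18.600929260253906, 6.469888687133789), 36.02737045288086)
[189.55907173 230.90084388] [165 216  58  29 474] ((192.6544952392578, 230.8793182373047), (56.33587646484375, 26.088607788085938), 43.8766975402832)
```

View pics/c7.png

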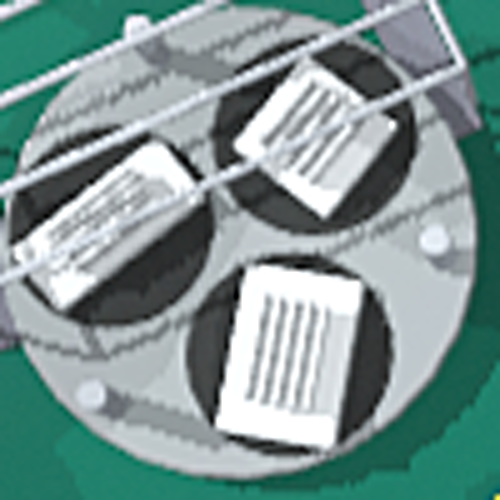

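The wide cover stands alone on the front pad. Its plate corners in the crop are about (248,262), (362,278), (331,454) and (214,440), and the released post is at (433,238). The post's known gripped position gives me a check of camera against robot.

```bash
cat > cv.py <<'E'
from h import *
c=lambda u,v:(160+(u+.5)/5-.5,150+(v+.5)/5-.5)
print("post cam",ray("top",*c(433,237),.096),"robot .5457 .089")
X=np.array([ray("top",*c(*q),.044)[:2] for q in((248,262),(362,278),(331,454),(214,440))])
print("center",X.mean(0),"edges",[np.round(np.linalg.norm(X[i]-X[i-1]),3) for i in range(4)])
d=(X[0]-X[3])+(X[1]-X[2]);th=np.degrees(np.arctan2(d[1],d[0]));print("long axis deg",th)
print("minrect ctr",ray("top",217.35,220.66,.046),"pad",ray("top",*c(290,354),.031))
po=[ray("top",*c(*q),.096)[:2] for q in((433,237),(95,394),(138,24))]
hub=np.mean(po,0);print("hub",hub,[np.degrees(np.arctan2(*(p-hub)[::-1]))%360 for p in po])
n=np.array([.914,.405]);print("pick",hub-.078*n)
g=[ray("top",u,v,.106)[:2] for u,v in((110+155.5/4-.5,110+408.5/4-.5),(110+572.5/4-.5,110+215.5/4-.5))];print("hub by guard",np.mean(g,0)-.02*n)
s=monitor.get_state();R=np.array(s['eef_rot']);y=np.degrees(np.arctan2(R[1,1],R[0,1]));print("tool y",y,s['joints'][6])
# where are oblong top fins: dark grooves centroid
t=cv2.imread("pics/top2.png");gr=cv2.cvtColor(t,cv2.COLOR_BGR2GRAY)
K=np.zeros_like(gr);cv2.fillConvexPoly(K,np.array([c(*q) for q in((262,285),(345,295),(325,435),(235,425))]).astype(np.int32),1)
m=(gr<215)&(K>0);v,u=np.nonzero(m);print("grooves",u.mean(),v.mean(),len(u),ray("top",u.mean(),v.mean(),.066))
E
python3 cv.py
```

```text
post cam [0.54533038 0.09097233 0.096     ] robot .5457 .089
center [0.48296993 0.18195021] edges [np.float64(0.109), np.float64(0.069), np.float64(0.107), np.float64(0.07)]
long axis deg -10.736646623339466
minrect ctr [0.48436839 0.18171638 0.046     ] pad [0.48694057 0.18289528 0.031     ]
hub [0.56044264 0.21360487] [np.float64(262.97473842267516), np.float64(144.14390589115976), np.float64(22.88282894150872)]
pick [0.48915064 0.18201487]
hub by guard [0.55728438 0.21298608]
tool y -1.7437656357117184 0.04364836659666861
grooves 217.33142857142857 221.01714285714286 175 [0.4809064  0.17919507 0.066     ]
```

```bash

python3 -m creep '[[[369,37.5,0],[0,0,-81],0],[[369,37.5,0],[0,0,-81],0],[[369,37.5,0],[0,0,-81],0],[[369,37.5,0],[0,0,-81],0],[[369,37.5,0],[0,0,-81],0],[[369,37.5,0],[0,0,-81],0],[[369,37.5,40],[0,0,-81],0],[[369,37.5,70],[0,0,-81],0],[[369,37.5,100],[0,0,-81],0],[[369,37.5,110],[0,0,-81],0]]'
cat > st.py <<'E'
from h import *
import sys
s=monitor.get_state();p=np.array(s['tool_pos']);R=np.array(s['eef_rot'])
print(s['time_s'],np.round(p,4),"y ang",np.degrees(np.arctan2(R[1,1],R[0,1])),"tilt",np.round(R[:2,2],4),"q",np.round(s['joints'],2),"F",np.round(s['wrist_force'],1),"M",np.round(s['moment'],2),s['finger_gap'])
if len(sys.argv)>3: print("shift to target",rel(np.array([float(a) for a in sys.argv[1:4]])-p))
E
python3 -m creep '[[[0,0,0],[0,0,0],0],[[0,0,0],[0,0,0],0]]' >/dev/null; python3 st.py .487 .1815 .054
```

```text
time_s: 9.05
tool_pos: [0.4833, 0.182, 0.1159]
eef_rot: [[-0.984, 0.177, -0.005], [0.177, 0.984, -0.0], [0.004, -0.001, -1.0]]
wrist_force: [0.6, -0.6, 0.2]
finger_gap: 0.0876
finger_force: 0.0
9.25 [0.4857 0.181  0.1196] y ang 79.13031867035573 tilt [-0.0001  0.0008] q [ 0.37  0.63 -1.12  1.92  0.67  1.02  0.34] F [-0.2  0.4  0. ] M [ 0.03 -0.15 -0.06] 0.08784067778692291
shift to target [-1.2  0.7 65.6]
```

```bash

python3 -m creep '[[[-1,0.7,25],[0,0,0],0],[[-1,0.7,45],[0,0,0],0],[[-1,0.7,56],[0,0,0],0],[[-1,0.7,62],[0,0,0],0],[[-1,0.7,65],[0,0,0],0],[[-1,0.7,65],[0,0,0],0]]'; python3 st.py .487 .1815 .054
```

```text
time_s: 9.85
tool_pos: [0.4875, 0.1804, 0.0547]
eef_rot: [[-0.982, 0.189, 0.001], [0.189, 0.982, 0.0], [-0.001, 0.0, -1.0]]
wrist_force: [0.6, 0.5, -0.2]
finger_gap: 0.0879
finger_force: 0.0
9.85 [0.4875 0.1804 0.0547] y ang 79.13051791317746 tilt [0.0007 0.0002] q [ 0.3   0.71 -1.03  1.97  0.77  0.92  0.26] F [ 0.6  0.5 -0.2] M [ 0.02 -0.1  -0.01] 0.08786344996228293
shift to target [0.7 1.  0.7]
```

```bash

python3 -m creep '[[[0,0,0],[0,0,0],0.4],[[0,0,0],[0,0,0],0.5],[[0,0,0],[0,0,0],0.6],[[0,0,0],[0,0,0],0.7],[[0,0,0],[0,0,0],0.7],[[0,0,0],[0,0,0],0.7]]'; python3 st.py
```

```text
time_s: 10.45
tool_pos: [0.4872, 0.1802, 0.0542]
eef_rot: [[-0.982, 0.188, -0.0], [0.188, 0.982, -0.0], [0.0, -0.0, -1.0]]
wrist_force: [0.6, 0.6, -0.1]
finger_gap: 0.0431
finger_force: 0.0
10.45 [0.4872 0.1802 0.0542] y ang 79.14929645563373 tilt [-0.     -0.0001] q [ 0.3   0.71 -1.03  1.97  0.77  0.92  0.26] F [ 0.6  0.6 -0.1] M [ 0.01 -0.17  0.03] 0.0431449498509867
```

```bash

python3 -m creep '[[[0,0,0],[0,0,0],0.8],[[0,0,0],[0,0,0],1],[[0,0,0],[0,0,0],1],[[0,0,0],[0,0,0],1],[[0,0,0],[0,0,0],1]]'; python3 st.py
python3 -m creep '[[[0,0,-8],[0,0,0],1],[[0,0,-25],[0,0,0],1],[[0,0,-50],[0,0,0],1],[[0,0,-80],[0,0,0],1],[[0,0,-110],[0,0,0],1],[[0,0,-120],[0,0,0],1],[[0,0,-120],[0,0,0],1]]'; python3 st.py .580 -.240 .12; python3 - <<'E'
from h import *
g=lambda u:u
# bias-aware unit pose: half-pixel corrected
import re
src=open('ch.py').read().replace("(315+u/5,150+v/5)","(315+(u+.5)/5-.5,150+(v+.5)/5-.5)").replace("(275+(u-450)/5,150+v/5)","(275+(u-449.5)/5-.5,150+(v+.5)/5-.5)")
exec(src)
E
```

```text
time_s: 10.95
tool_pos: [0.4872, 0.1803, 0.0542]
eef_rot: [[-0.982, 0.188, 0.0], [0.188, 0.982, 0.0], [-0.0, 0.0, -1.0]]
wrist_force: [-0.1, 0.1, 0.2]
finger_gap: 0.0397
finger_force: 30.0
10.95 [0.4872 0.1803 0.0542] y ang 79.15257265207997 tilt [0.0001 0.0001] q [ 0.3   0.71 -1.03  1.97  0.77  0.92  0.26] F [-0.1  0.1  0.2] M [ 0.17 -0.13 -0.05] 0.039730080140550364
time_s: 11.65
tool_pos: [0.4878, 0.1804, 0.1757]
eef_rot: [[-0.982, 0.189, 0.003], [0.189, 0.982, 0.0], [-0.003, 0.001, -1.0]]
wrist_force: [-1.2, -0.7, -4.1]
finger_gap: 0.0399
finger_force: 30.0
11.65 [0.4878 0.1804 0.1757] y ang 79.1239263340316 tilt [0.0028 0.0002] q [ 0.42  0.57 -1.18  1.86  0.59  1.12  0.4 ] F [-1.2 -0.7 -4.1] M [ 0.03 -0.14 -0.01] 0.03988961796603892
shift to target [-169.7 -395.4   55.9]
chassis [ 0.58479752 -0.25404759] [np.float64(0.139), np.float64(0.21), np.float64(0.14), np.float64(0.21)]
mod [ 0.5794226  -0.23782059] [np.float64(0.059), np.float64(0.092), np.float64(0.058), np.float64(0.089)]
patch [ 0.5815355  -0.23820049] [np.float64(0.042), np.float64(0.042), np.float64(0.042), np.float64(0.039)]
chS [ 0.58407613 -0.24901957] [np.float64(0.139), np.float64(0.212), np.float64(0.138), np.float64(0.211)]
modS [ 0.58303639 -0.23556682] [np.float64(0.057), np.float64(0.079), np.float64(0.06), np.float64(0.081)]
x axis ang -76.43810452464423 from short -76.18952023174691 off along x mod,patch -0.01703494454674653 -0.016170163432380633 perp -0.0014198971038070197
side 103.96460777408326 -0.013321464994140058
```

The cover is held, with a gap of 39.7 mm and about 4 N of weight. The two views put the module centre at about (0.5815, -0.2375) and the unit's x axis at -76.2°. I'll carry the cover above it.

```bash

python3 -m creep '[[[-10,-22,0],[0,0,4],1],[[-28,-64,0],[0,0,11],1],[[-46,-106,0],[0,0,18],1],[[-64,-148,0],[0,0,25],1],[[-83,-190,0],[0,0,32],1],[[-101,-232,0],[0,0,39],1],[[-119,-274,0],[0,0,46],1],[[-137,-316,0],[0,0,53],1],[[-153,-352,0],[0,0,59],1],[[-163,-376,10],[0,0,63],1]]'
python3 st.py .5815 -.2375 .11
```

```text
time_s: 12.65
tool_pos: [0.5762, -0.2238, 0.163]
eef_rot: [[-0.271, 0.963, -0.001], [0.963, 0.271, -0.001], [-0.001, -0.001, -1.0]]
wrist_force: [-0.1, 0.3, -3.1]
finger_gap: 0.0398
finger_force: 30.0
12.65 [ 0.5762 -0.2238  0.163 ] y ang 15.719857355617338 tilt [-0.0008 -0.0013] q [ 0.87  0.61 -0.84  1.65  0.5   1.11  0.16] F [-0.1  0.3 -3.1] M [ 0.07 -0.09  0.04] 0.03976472395721374
shift to target [-14.6   1.4  53. ]
```

```bash

python3 -m creep '[[[-9,1,20],[0,0,1],1],[[-14.6,1.4,50],[0,0,2],1],[[-14.6,1.4,75],[0,0,2],1],[[-14.6,1.4,85],[0,0,2],1],[[-14.6,1.4,85],[0,0,2],1],[[-14.6,1.4,85],[0,0,2],1]]' >/dev/null
python3 st.py .5815 -.2375 .055; python3 - <<'E'
from h import *
for n in("top","side"):
    cv2.imwrite(f"pics/{n}3.png",get_image(n))
t=cv2.imread("pics/top3.png");s=cv2.imread("pics/side3.png")
a=cv2.resize(t[150:222,315:405],(450,360),interpolation=cv2.INTER_CUBIC)
b=cv2.resize(s[140:212,270:340],(350,360),interpolation=cv2.INTER_CUBIC)
cv2.imwrite("pics/c8.png",np.hstack([a,b]))
E
```

```text
13.25 [ 0.5822 -0.2324  0.0795] y ang 14.247001867422142 tilt [0.0002 0.0005] q [ 0.83  0.71 -0.78  1.69  0.58  0.99  0.09] F [ 0.1 -0.5 -2.7] M [ 0.03 -0.18  0.02] 0.03996974068435194
shift to target [-4.8 -2.  24.4]
```

View pics/c8.png

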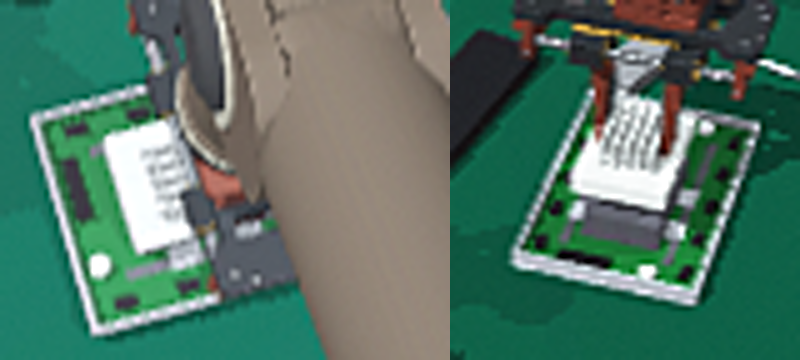

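The top view shows the cover's left end edge running from (105,135) to (138,255). In the side view the cover sits roughly over the module. I'll compare the cover's end edge with the module's end edge in the same camera, so the camera error cancels.

```bash
python3 - <<'E'
from h import *
c=lambda u,v:(315+(u+.5)/5-.5,150+(v+.5)/5-.5)
d=np.array([np.cos(np.radians(-76.2)),np.sin(np.radians(-76.2))]);w=np.array([-d[1],d[0]])
z=monitor.get_state()['tool_pos'][2];tcp=np.array([.5822,-.2324])
A=[ray("top",*c(*q),z-.0102)[:2] for q in((105,135),(138,255))];B=[ray("top",*c(*q),.028)[:2] for q in((120,158),(147,250))]
print("cover end",np.array(A)@d,np.array(A)@w,"module end",np.array(B)@d,np.array(B)@w)
print("cover ctr along d by cam",np.mean(A,0)@d+.05,"tcp",tcp@d, "perp cam",np.mean(A,0)@w,"tcp",tcp@w)
print("module ctr along",np.mean(B,0)@d+.045,"perp",np.mean(B,0)@w)
s=lambda u,v:(270+(u-450+.5)/5-.5,140+(v+.5)/5-.5)
for n,q,zz in(("cover nearleft plate",(573,180),z-.0102),("cover nearright",(680,205),z-.0102)): p=ray("side",*s(*q),zz)[:2];print(n,p@d,p@w)
E
```

```text
cover end [0.31300317 0.3116525 ] [0.54505103 0.47049845] module end [0.32411881 0.3240224 ] [0.53608282 0.47713252]
cover ctr along d by cam 0.3623278362481692 tcp 0.3645657856532492 perp cam 0.5077747412924856 tcp 0.509959202222128
module ctr along 0.36907060908580014 perp 0.5066076715762582
cover nearleft plate 0.3082416311961334 0.5425929330260812
cover nearright 0.3060738702619247 0.46185621821464873
```

```bash

python3 -m creep '[[[-5.7,-1.5,0],[0,0,0.45],1],[[-5.7,-1.5,10],[0,0,0.45],1],[[-5.7,-1.5,19],[0,0,0.45],1],[[-5.7,-1.5,22],[0,0,0.45],1],[[-5.7,-1.5,22],[0,0,0.45],1],[[-5.7,-1.5,22],[0,0,0.45],1]]' >/dev/null
python3 st.py .5821 -.2383 .0502
python3 -m creep '[[[0,0,1],[0,0,0],1],[[0,0,2],[0,0,0],1],[[0,0,3],[0,0,0],1],[[0,0,4],[0,0,0],1],[[0,0,5],[0,0,0],1],[[0,0,6],[0,0,0],1]]' >/dev/null
python3 st.py .5821 -.2383 .0502
```

```text
13.95 [ 0.5819 -0.239   0.0571] y ang 13.71712823244491 tilt [-0.0001  0.0004] q [ 0.82  0.74 -0.76  1.7   0.6   0.95  0.07] F [-0.6  0.  -2.4] M [-0.04 -0.07 -0.02] 0.03977519790237465
shift to target [0.6 0.4 6.9]
14.55 [ 0.5818 -0.2393  0.0511] y ang 13.69968458179151 tilt [ 0. -0.] q [ 0.82  0.74 -0.75  1.7   0.61  0.94  0.07] F [-0.1 -0.2 -2.7] M [-0.07 -0.05 -0.03] 0.03982569231196637
shift to target [0.9 0.5 0.9]
```

```bash

python3 -m creep '[[[0,0,0.6],[0,0,0],1],[[0,0,1.2],[0,0,0],1],[[0,0,1.8],[0,0,0],1],[[0,0,2.4],[0,0,0],1],[[0,0,3],[0,0,0],1]]' >/dev/null
python3 st.py .5821 -.2383 .0422
```

```text
15.05 [ 0.5819 -0.2393  0.0482] y ang 13.69785032140789 tilt [ 0.0001 -0.0001] q [ 0.82  0.75 -0.75  1.71  0.61  0.94  0.07] F [-0.2  0.2 -1.8] M [-0.   -0.08 -0.  ] 0.03968634944609369
shift to target [0.9 0.5 6. ]
```

```bash

python3 -m creep '[[[0,0,1],[0,0,0],1],[[0,0,2],[0,0,0],1],[[0,0,3],[0,0,0],1],[[0,0,4],[0,0,0],1]]' >/dev/null
python3 st.py
python3 -m creep '[[[0.7,0,0],[0,0,0],1],[[1.4,0,0],[0,0,0],1],[[2.1,0,0],[0,0,0],1],[[2.8,0,0],[0,0,0],1],[[2.8,0,0],[0,0,0],1]]' >/dev/null
python3 st.py
```

```text
15.45 [ 0.5818 -0.2393  0.0441] y ang 13.698175447705742 tilt [-0. -0.] q [ 0.82  0.75 -0.75  1.71  0.62  0.93  0.06] F [-0.8  0.1 -3.3] M [-0.03 -0.1   0.02] 0.039794587249807514
15.95 [ 0.5813 -0.2373  0.0443] y ang 13.684592981227555 tilt [ 0.0005 -0.0009] q [ 0.82  0.75 -0.75  1.71  0.62  0.93  0.06] F [ 1.5 -3.7 -4.5] M [-0.62 -0.45  0.14] 0.03982864440983255
```

The skirt is over the module: it is past the catch height, and its end touches after about 2 mm of play. I'll go back to the centre and push home.

```bash

python3 -m creep '[[[-1.4,0,0],[0,0,0],1],[[-2.8,0,0],[0,0,0],1],[[-2.8,0,1],[0,0,0],1],[[-2.8,0,2],[0,0,0],1],[[-2.8,0,2.6],[0,0,0],1]]' >/dev/null
python3 st.py
python3 -m creep '[[[0,0,0.6],[0,0,0],1],[[0,0,1.2],[0,0,0],1],[[0,0,1.8],[0,0,0],1],[[0,0,1.8],[0,0,0],1]]' >/dev/null
python3 st.py
```

```text
16.45 [ 0.5818 -0.239   0.0423] y ang 13.708635426877365 tilt [-0.0002 -0.0002] q [ 0.82  0.75 -0.74  1.71  0.62  0.93  0.06] F [-4.6  0.4  9.5] M [ 0.12  0.82 -0.05] 0.039813174182889856
16.85 [ 0.5818 -0.2391  0.0422] y ang 13.699159225295176 tilt [-0.0001 -0.0014] q [ 0.82  0.75 -0.74  1.71  0.62  0.93  0.06] F [-9.7  1.5 17.4] M [0.41 1.82 0.03] 0.0398059749947314
```

```bash

python3 -m creep '[[[0,0,-2.5],[0,0,0],1],[[0,-0.5,-2.5],[0,0,0],1],[[0,-1,-2.5],[0,0,0],1],[[0,-1,-2.5],[0,0,0],1]]' >/dev/null
python3 st.py
python3 -m creep '[[[0,0,1],[0,0,0],1],[[0,0,2],[0,0,0],1],[[0,0,2.8],[0,0,0],1],[[0,0,2.8],[0,0,0],1]]' >/dev/null
python3 st.py
```

```text
17.25 [ 0.5812 -0.2394  0.0423] y ang 13.705976093081635 tilt [0.0006 0.0003] q [ 0.82  0.75 -0.74  1.71  0.62  0.93  0.06] F [1.  0.4 0.2] M [ 0.06 -0.26  0.01] 0.040109378774604236
17.65 [ 0.5812 -0.2394  0.0422] y ang 13.698978500355796 tilt [ 0.0005 -0.0016] q [ 0.82  0.75 -0.74  1.71  0.62  0.93  0.06] F [-7.8  1.9 23.1] M [0.42 1.84 0.05] 0.04036637840197015
```

```bash

python3 -m creep '[[[0,0,-2.5],[0,0,0],1],[[0,0,-2.5],[0,0,0],1],[[0,0,-2.5],[0,0,0],0.5],[[0,0,-2.5],[0,0,0],0.3],[[0,0,-2.5],[0,0,0],0.2],[[0,0,-2.5],[0,0,0],0.2],[[0,0,-2.5],[0,0,0],0.2]]' >/dev/null
python3 st.py
python3 -m creep '[[[0,0,-10],[0,0,0],0.1],[[0,0,-30],[0,0,0],0],[[0,0,-60],[0,0,0],0],[[0,0,-100],[0,0,0],0],[[0,0,-150],[0,0,0],0],[[0,-50,-170],[0,0,0],0],[[0,-100,-170],[0,0,0],0],[[0,-150,-170],[0,0,0],0],[[0,-170,-170],[0,0,0],0],[[0,-170,-170],[0,0,0],0]]'
```

```text
18.35 [ 0.5808 -0.2395  0.0418] y ang 13.698841236338259 tilt [-0.0002  0.0002] q [ 0.82  0.75 -0.74  1.71  0.62  0.93  0.06] F [ 1.   0.2 -0.3] M [-0.03 -0.06  0.01] 0.06958361560887898
time_s: 19.35
tool_pos: [0.4124, -0.2815, 0.2126]
eef_rot: [[-0.233, 0.973, -0.002], [0.973, 0.233, -0.003], [-0.002, -0.003, -1.0]]
wrist_force: [0.2, 0.1, 0.4]
finger_gap: 0.0879
finger_force: 0.0
```

```bash

python3 -m creep '[[[-200,0,0],[0,0,0],0],[[-200,0,0],[0,0,0],0],[[-200,0,0],[0,0,0],0],[[-200,0,0],[0,0,0],0],[[-200,0,0],[0,0,0],0],[[-200,0,0],[0,0,0],0]]' >/dev/null
python3 - <<'E'
from h import *
d=np.array([np.cos(np.radians(-76.2)),np.sin(np.radians(-76.2))]);w=np.array([-d[1],d[0]])
C=np.array([.5812,-.2394])
T={}
for n in("top","side"):
    t=get_image(n);cv2.imwrite(f"pics/{n}4.png",t);T[n]=t
    g=cv2.cvtColor(t,cv2.COLOR_BGR2HSV);m=((g[...,2]>185)&(g[...,1]<45)).astype(np.uint8)
    u,v=proj(n,[*C,.04]);k,l,st,ce=cv2.connectedComponentsWithStats(m,connectivity=4)
    i=max((i for i in range(1,k) if st[i,4]>200),key=lambda i:-np.hypot(*(ce[i]-[u,v])))
    c=cv2.findContours((l==i).astype(np.uint8),0,1)[0][0];h=cv2.convexHull(c)
    print(n,"obs",ce[i].round(1),st[i],[round(float(x),1) for x in sum([list(a) if isinstance(a,tuple) else [a] for a in cv2.minAreaRect(h)],[])])
    for dz in(0,.010):   # predicted hull of home cover, and 10 mm higher
        P=[proj(n,[*(C+a*.05*d+b*.035*w),z+dz]) for a in(-1,1) for b in(-1,1) for z in(.018,.032)]+[proj(n,[*(C+a*.032*d+b*.02*w),.054+dz]) for a in(-1,1) for b in(-1,1)]
        P=np.array(P,np.float32);print("  pred",dz,cv2.boundingRect(P),[np.round(x,1) for x in cv2.minAreaRect(P)],cv2.moments(cv2.convexHull(P))['m10']/cv2.contourArea(cv2.convexHull(P)),cv2.moments(cv2.convexHull(P))['m01']/cv2.contourArea(cv2.convexHull(P)))
a0=cv2.imread("pics/top0.png");
df=cv2.absdiff(a0,T["top"]).max(2);df=(df>60).astype(np.uint8)
k,l,st,ce=cv2.connectedComponentsWithStats(df)
for i in range(1,k):
    if st[i,4]>15: print("diff",st[i],ce[i].round())
print(monitor.get_state()['tool_pos'])
E
```

```text
top obs [355.2 186.4] [337 171  38  32 776] [355.4, 186.3, 27.5, 33.4, 72.9]
  pred 0 (336, 170, 40, 32) [array([356. , 186.3]), array([23.4, 33.9]), np.float64(74.8)] 355.9614387633293 186.30054920322286
  pred 0.01 (337, 170, 39, 32) [array([356.5, 185.7]), array([23.5, 34.2]), np.float64(74.8)] 356.40287646832644 185.70254864744615
side obs [305.5 179. ] [294 166  24  23 265] [306.3, 176.8, 19.6, 21.9, 20.0]
  pred 0 (294, 164, 26, 25) [array([307.3, 176.4]), array([19.2, 23.9]), np.float64(21.9)] 307.5046719187576 176.30713678435532
  pred 0.01 (294, 162, 26, 25) [array([307.4, 174.4]), array([19.3, 24. ]), np.float64(22.0)] 307.65533173619747 174.26233740808354
diff [180 153  11   7  36] [185. 155.]
diff [202 156  23  12  71] [213. 160.]
diff [222 160  12  15  57] [227. 168.]
diff [207 162  13  20  88] [212. 172.]
diff [  321   164   239   256 16843] [498. 304.]
diff [200 170   4  15  36] [201. 177.]
diff [212 170  32  27 147] [230. 187.]
diff [223 172  16  20 114] [232. 180.]
diff [337 172  38  31 666] [354. 187.]
diff [165 175  19  10  43] [174. 178.]
diff [181 176  20  16 154] [190. 184.]
diff [477 180   5   7  20] [479. 183.]
diff [161 182  20  22 147] [170. 190.]
diff [194 188   9   6  25] [199. 191.]
diff [163 194  61  48 535] [189. 211.]
diff [215 199  26  38 121] [233. 212.]
diff [246 200   9   5  28] [250. 202.]
diff [203 203  32  33 604] [219. 219.]
diff [180 228  10   9  27] [183. 232.]
diff [462 240   6   8  26] [464. 243.]
diff [277 373  16  12  34] [286. 379.]
diff [250 389  16   6  31] [256. 392.]
diff [277 392  19  28 109] [286. 404.]
diff [380 399  53  21 516] [408. 407.]
diff [312 402  18  18  55] [319. 411.]
diff [446 407  18  13  66] [455. 414.]
diff [413 412  15   8  43] [422. 416.]
[ 0.46435931 -0.47229224  0.21222683]
```

Both views match the home height: the cover's lower edge in the side view is at row 189, against 189 predicted when home and 187 if caught. The contact height and tilt agree with this, and nothing else on the bench has changed.

```bash
python3 -c "
from plant import bot
print(bot.sign_off())"
```

```text
the job is handed in; nothing more can be done
None
```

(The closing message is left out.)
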